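Uncover and push the start plunger of a rotating display stand

TASK

Start the rotating display stand: unscrew its round metal cover cap anticlockwise, letting go and regrasping between turns as needed, lift it clear, set it down gently in the silver dish, open side down, and let go of it. Then press the plunger that was under the cap fully home, and leave the candlestick, the book and the lidded jar where they are.

Things in the scene. Friction and masses are not known exactly. Their poses are not given: they have to be found in the camera images.
- cap: Loose aluminium cover cap (0.1 kg), a hollow cup screwed mouth down over the stand's neck: sixteen-sided, nearly round, 54 mm across, 39 mm high, walls 4.5 mm, top 4 mm thick. Origin at the centre of its open lower rim, z up out of its top. Right-hand thread: seen from above, turn it anticlockwise 4.4 to 4.9 rad in all and it is free; up to 2 rad more does no harm.
- cap_top (a point): Centre of the cap's flat top, 39 mm above its rim. The cap rises 20 mm per full turn (3.2 mm per rad), so the hand must rise with it; the thread has about 1.5 mm of vertical play and turns easily (under 0.2 N m). The cap stays where it is left between turns. Once free it lifts straight up, and is clear of neck and plunger 35 mm above its screwed-home height.
- stand: Fixed rotating display stand: low white plastic housing, 230 x 110 x 45 mm, standing on the table. Origin on the table directly below the axis of the screw neck; in its frame the housing reaches from x = -55 to +175 mm and y = -55 to +55 mm. A steel turntable disc (96 mm across) with a small glass bottle on it, up to 107 mm above the table, is centred at x = +120 mm.
- neck (a point): Centre of the steel shoulder (68 mm across) at the foot of the screw neck, 48 mm above the table, where the rim of the fully screwed cap rests; z up along the neck's axis. The threaded neck is 24 mm high and 42 mm across its thread.
- plunger (a joint): Travel in m of the black start plunger on top of the neck: 0 = out, 0.007 = fully home. It moves straight down, resists with about 4 N and stays where it is pushed (no spring).
- plunger_top (a point): Centre of the plunger's flat round top face (20 mm across); with the plunger out it lies 32 mm above the shoulder, 8 mm above the neck's flat top; fully home, 1 mm above the neck's top. Hidden under the cap at first.
- dish: Fixed round silver-coloured steel dish, 180 mm across the rim, 14 mm high, flat floor 150 mm across. Origin at the centre of its underside.
- dish_floor (a point): Centre of the dish's flat inner floor, 4 mm above the table.
- candlestick: Loose brass candlestick with a white rigid candle, foot 80 mm across, 193 mm tall. Origin at the centre of its foot. Bystander.
- book: Loose pink hardback book lying flat, 150 x 210 x 20 mm. Origin at the centre of its underside. Bystander.
- jar: Loose white ceramic lidded jar, 68 mm across, 62 mm tall. Origin at the centre of its underside. Bystander.
Mind the look-alikes: they are no part of the job. Of the things that look like the dish, take the one that is farthest to the robot's right at the start.

How it is judged:
On the way, in this order (a step that is already met when the one before it is completed fails the run):
1. the cap is unscrewed and lifted clear of the neck and plunger, the plunger still out (z of cap in the frame of neck above 0.035 m and value of joint plunger below 0.003 m), for 0.1 s.
2. the cap stands open side down in the dish, let go, the plunger still out (horizontal distance between cap and dish_floor below 0.052 m and z of cap in the frame of dish_floor below 0.004 m and angle between cap's own z axis and vertical below 0.1 rad and contact force between the fingers and cap below 0.1 N and linear speed of cap below 0.02 m/s and value of joint plunger below 0.003 m), for 0.2 s.
3. the plunger is pressed home (value of joint plunger above 0.0055 m), for 0.1 s.
At the end, for the whole second after the job is handed in: The plunger is at least 5.5 mm in of its 7 mm; the cap stands at rest, released, open side down (within 0.1 rad), flat on the dish's floor, its centre within 52 mm of the dish's centre; the candlestick, book and jar are within 25 mm of where they stood and the candlestick and jar upright (value of joint plunger above 0.0055 m and horizontal distance between cap and dish_floor below 0.052 m and z of cap in the frame of dish_floor below 0.004 m and angle between cap's own z axis and vertical below 0.1 rad and linear speed of cap below 0.02 m/s and contact force between the fingers and anything else below 0.1 N); the robot touches nothing.
It fails at once if the candlestick is moved more than 25 mm or tipped (distance of candlestick from where it was at the start of the episode above 0.025 m or angle between candlestick's own z axis and vertical above 0.3 rad).
It fails at once if the book is moved more than 25 mm (distance of book from where it was at the start of the episode above 0.025 m).
It fails at once if the jar is moved more than 25 mm or tipped (distance of jar from where it was at the start of the episode above 0.025 m or angle between jar's own z axis and vertical above 0.3 rad).
It fails at once if the cap is dropped (let go and falling faster than 0.6 m/s, a fall of some 20 mm) (linear speed of cap above 0.6 m/s and contact force between the fingers and cap below 0.1 N).
It also fails if it takes over 72 s, if anything falls off the work surface, if the arm or the gripper's body presses on something with over 40 N, if the wrist force passes 120 N, or if a joint passes its speed limit or range.

ROBOT

A 6-joint arm with a two-finger parallel gripper is mounted at the origin on the work surface. World frame = base frame: x ahead of the robot, y to its left, z up, the work surface at z = 0. Lengths are in m, angles in rad, forces in N, time in s.
With the tool pointing down it reaches from about 0.35 to 0.775 m from the base axis. Payload 7.3 kg.
Tool frame: the origin (TCP) lies at the very end of the fingers, on their centre line; the grasp point (between the pads) lies 19 mm behind it; z points along the fingers, y is the line along which they close (so a half turn about z gives the same grasp; the last joint's range is limited). The gripper opens to 92 mm and grips with 3 to 60 N. Pads are 19 mm wide; open, the fingers measure 130 mm over their backs; the gripper's body (75 mm by 190 mm) begins 47 mm behind the grasp point.
Start: joints at [-1.248, 0.342, 1.524, -0, 1.275, -0.146], TCP at [0.237, -0.468, 0.201] pointing down, gripper open.
Joint ranges: [-2.53, 2.53], [-0.77, 2.02], [0.04, 2.7], [-1, 4.14], [0.28, 2.66], [-3.11, 3.11]. Speed limits (rad/s): [2.57, 2.57, 3.14, 3.14, 3.14, 3.14].

INTERFACE

Orientations are given as [roll, pitch, yaw] about the fixed x, y, z axes, in that order (R = Rz(yaw) Ry(pitch) Rx(roll)).
In Python, from cell import robot gives the robot as it stands. The module is installed in compiled form; this text tells all that it offers.
- The arm moves only by the tool arm_command, never from a script. Its argument "moves" is a list of rows, each a list of 3 entries, a list of its own where there are three numbers: the shift along the tool's x, y, z in m, then the turn, a rotation vector about the tool's x, y, z in rad, then the finger opening in m, from 0 to 0.0918. In form: [[[dx, dy, dz], [ax, ay, az], claw], ...]. A call has exactly 5 rows; each row is the pose to reach, as a shift and turn from the pose commanded when the call began, along the tool's axes at that moment; what a row does not reach only later rows make up. A row lasts 1/10 s, in which the tool goes at most 50 mm and 8.59 degrees, less where a joint would pass 70% of its speed; a pose out of reach is approached as far as the arm can. A call with a gripper value outside its range is refused whole. The fingers move at their own pace and stop on an object; "squeeze" is the grip in N (left out, the last holds). Time passes only in rows, so rows that repeat a pose let the fingers close, or fill a call up. It gives the time, the measured TCP pose, the force, the opening and the grip force at its end, in the units of the state.
- robot.observe(): the state, without advancing time (a new reading comes with each control period).
- robot.read_camera(name): name is "side" or "top"; returns the picture (384x512x3 uint8, red, green, blue); there is no depth.
- robot.camera_model(name): a dict with "fx", "fy", "cx", "cy" (pixels), "R" (3x3) and "t" (3): a world point X has camera coordinates R X + t. Camera axes: x right, y down, z forward; pixel columns grow to the right and rows downward; lengths in m; the calibration is good to about 2 mm. A picture is of the moment at which its call begins. camera_model takes no time and is no camera call.
- robot.hand_in(): hands the job in; it is judged then, once.
The state is a dict: "time": time; "qpos": joint angles; "qvel": joint speeds; "joint_efforts": joint torques, N m; "tool_pos": TCP position; "tool_rot": TCP orientation; "contact_force": force on the tool from outside, world axes, zero at the start; "torque": the same for the moment, N m; "opening": finger opening in m; "grip_force": force on a finger pad.
Only numpy, scipy, OpenCV 4.12 (cv2) and the standard library are available. Lean on these libraries where they do the work, as an engineer would, in place of code of your own. Each camera call takes 0.05 s, during which the arm holds its last target. There are 200 camera calls.

## Working session

There is one attempt and no reset: what is moved stays moved. The work goes in short steps, Python scripts to look and compute and a tool call to move; the robot and the scene stay as the last step left them, time stands still between calls to the robot, and variables do not carry over. Pictures are saved under pics/ and viewed, at most 10 in all, crops included, and the job is handed in when it is done.

Besides the shell and the picture viewer there is one more tool, called as name(argument=value, ...), one argument or row to a line, values as JSON. arm_command: Moves the arm, as the interface text tells. Its arguments: {"type":"object","properties":{"moves":{"type":"array"},"squeeze":{"type":"number"}},"required":["moves"]}

```bash
mkdir -p pics
python3 - <<'E'
from cell import robot
import cv2,numpy as np
np.set_printoptions(precision=4,suppress=True)
for n in("top","side"):
    im=robot.read_camera(n); cv2.imwrite(f"pics/{n}0.png",im[:,:,::-1])
    m=robot.camera_model(n); print(n,m, "center",-np.array(m["R"]).T@np.array(m["t"]))
print(robot.observe())
E
```

```text
top {'fx': 364.2803575460652, 'fy': 364.2803575460652, 'cx': 256.75292103486896, 'cy': 196.537975279943, 'R': array([[ 0.0096, -0.9999,  0.0068],
       [-0.98  , -0.0107, -0.1987],
       [ 0.1987, -0.0047, -0.98  ]]), 't': array([-0.0234,  0.5876,  0.8777])} center [ 0.4016 -0.013   0.9771]
side {'fx': 458.8058683986164, 'fy': 458.8058683986164, 'cx': 253.3590889252622, 'cy': 198.04228624193738, 'R': array([[-0.8941, -0.4478, -0.0091],
       [-0.3354,  0.6829, -0.6489],
       [ 0.2968, -0.5771, -0.7608]]), 't': array([0.4879, 0.278 , 1.376 ])} center [0.121  0.8228 1.2317]
{'time': 0.1, 'qpos': array([-1.248 ,  0.3427,  1.5249, -0.    ,  1.2754, -0.1459]), 'qvel': array([-0.0004, -0.0004, -0.002 ,  0.0003,  0.0008,  0.0008]), 'joint_efforts': array([  0.0021, -43.2002, -24.4695,   0.0719,   0.0526,  -0.0001]), 'tool_pos': array([ 0.2371, -0.468 ,  0.2006]), 'tool_rot': array([-3.1402, -0.0002,  0.4687]), 'contact_force': array([-0.5788,  0.4673, -0.0321]), 'torque': array([-0.0356,  0.0486,  0.0155]), 'grip_force': 0.0, 'opening': 0.09181952672163961}
```

View pics/top0.png

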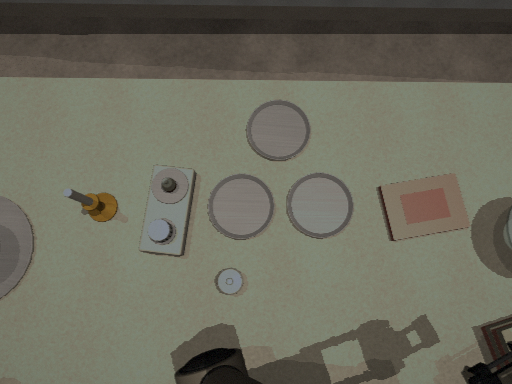

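View pics/side0.png

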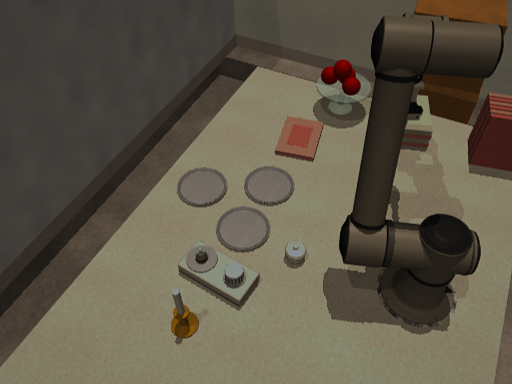

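Top view: there are three silver dishes, at (278,130), (241,207) and (319,205). The one at (319,205) is farthest right, so that is the target. For the cap, the candidates are the cap at (161,231), the turntable and bottle at (169,185), and the jar lid at (230,281). The ribbed round metal cap on the housing at (161,231) fits the description. I'll measure both and check in a crop.

```bash
cat > h.py <<'E'
import cv2,numpy as np
from cell import robot
np.set_printoptions(precision=4,suppress=True)
def ray(n,uv,z):
    m=robot.camera_model(n);R=np.array(m["R"]);c=-R.T@np.array(m["t"])
    d=R.T@np.array([(uv[0]-m["cx"])/m["fx"],(uv[1]-m["cy"])/m["fy"],1]);return c+d*(z-c[2])/d[2]
def proj(n,X):
    m=robot.camera_model(n);p=np.array(m["R"])@X+np.array(m["t"]);return np.array([m["fx"]*p[0]/p[2]+m["cx"],m["fy"]*p[1]/p[2]+m["cy"]])
E
python3 - <<'E'
from h import *
t=cv2.imread("pics/top0.png");s=cv2.imread("pics/side0.png")
for n,p,z in[("dishR",(319,205),.014),("dishM",(241,207),.014),("dishF",(278,130),.014),("cap",(161,231),.087),("disc",(169,185),.05),("jar",(230,281),.062),("candlefoot",(104,207),0.01)]:
    print(n,ray("top",p,z))
print("side cap",ray("side",(234,269),.087))
for c in[(153,165),(195,170),(182,255),(140,250)]: print("corner",ray("top",c,.045))
a=cv2.resize(t[155:265,130:210],None,fx=5,fy=5,interpolation=2)
b=cv2.resize(s[235:310,170:265],None,fx=4,fy=4,interpolation=2)
H=600;o=np.zeros((600,800,3),np.uint8);o[:550,:400]=a;o[:300,410:790]=b
d=cv2.resize(t[165:250,275:365],None,fx=3.4,fy=3.4);o[305:305+d.shape[0],410:410+d.shape[1]]=d
cv2.imwrite("pics/crop1.png",cv2.convertScaleAbs(o,alpha=1.3))
E
```

```text
dishR [ 0.5755 -0.1852  0.014 ]
dishM [0.5678 0.0243 0.014 ]
dishF [ 0.7878 -0.0753  0.014 ]
cap [0.4937 0.2157 0.087 ]
disc [0.6178 0.2118 0.05  ]
jar [0.3756 0.046  0.062 ]
candlefoot [0.5646 0.3923 0.01  ]
side cap [0.4969 0.2208 0.087 ]
corner [0.673  0.2585 0.045 ]
corner [0.6605 0.1467 0.045 ]
corner [0.4379 0.1698 0.045 ]
corner [0.4494 0.2766 0.045 ]
```

View pics/crop1.png

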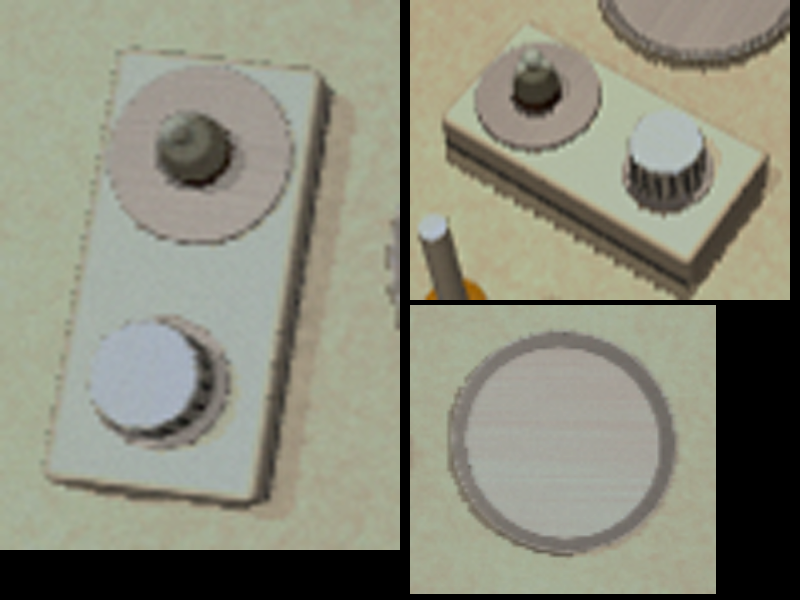

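The crop confirms it: the ribbed metal cap is at one end of the housing and the dish at (319,205) is clear. Next I'll refine the cap centre with a mask and plan the approach.

```bash
cat >> h.py <<'E'
from scipy.spatial.transform import Rotation as Ro
def blob(im,uv,thr,rad=40,satmax=60):
    """centroid of bright grey blob nearest uv"""
    hsv=cv2.cvtColor(im,cv2.COLOR_BGR2HSV)
    k=((hsv[...,2]>thr)&(im[...,0].astype(int)>=im[...,2].astype(int)-4)).astype(np.uint8)
    n,l,st,c=cv2.connectedComponentsWithStats(k)
    i=min((i for i in range(1,n) if st[i,4]>30),key=lambda i:np.hypot(*(c[i]-uv)));return c[i],st[i]
def plan(p,yaw):
    o=robot.observe();R=Ro.from_euler("xyz",o["tool_rot"]);T=Ro.from_euler("xyz",[np.pi,0,yaw])
    print("at",o["tool_pos"],o["tool_rot"],"shift",R.inv().apply(np.array(p)-o["tool_pos"]),"turn",(R.inv()*T).as_rotvec(),"q",o["qpos"],"t",o["time"])
E
python3 - <<'E'
from h import *
for n,uv in(("top",(159,230)),("side",(234,270))):
    im=cv2.imread(f"pics/{n}0.png"); print(n,im[uv[1]-0,uv[0]],im[uv[1]-14:uv[1]+15:3,uv[0]].tolist())
    for th in(130,145,160):
        c,s=blob(im,np.array(uv),th);print(th,c,s,ray(n,c,.087))
plan([.494,.219,.2],-0.9)
E
```

```text
top [141 133 127] [[129, 134, 127], [126, 124, 119], [145, 135, 128], [143, 133, 126], [142, 136, 128], [143, 134, 129], [141, 136, 128], [140, 135, 127], [113, 118, 119], [112, 117, 122]]
130 [162.8764 223.8299] [ 140  190   49   64 1675] [0.5113 0.2122 0.087 ]Traceback (most recent call last):
  File "<stdin>", line 5, in <module>
  File "h.py", line 15, in blob
    i=min((i for i in range(1,n) if st[i,4]>30),key=lambda i:np.hypot(*(c[i]-uv)));return c[i],st[i]
ValueError: min() iterable argument is empty
```

```bash
sed -i 's/k=((hsv.*/k=((hsv[...,2]>thr)\&(im[...,0].astype(int)-im[...,2]>7)).astype(np.uint8)/' h.py
python3 - <<'E'
from h import *
for n,uv in(("top",(159,230)),("side",(234,270))):
    im=cv2.imread(f"pics/{n}0.png")
    for th in(115,130):
        c,s=blob(im,np.array(uv),th);print(n,th,c,s,ray(n,c,.087))
plan([.494,.219,.2],-0.9)
E
```

```text
top 115 [158.0962 229.4023] [148 219  21  21 343] [0.4975 0.223  0.087 ]
top 130 [157.9644 229.4065] [148 219  21  21 337] [0.4975 0.2234 0.087 ]
side 115 [295.     252.9556] [290 250  11   6  45] [0.3604 0.0917 0.087 ]
side 130 [295.     252.9556] [290 250  11   6  45] [0.3604 0.0917 0.087 ]
at [ 0.2371 -0.468   0.2006] [-3.1402 -0.0002  0.4687] shift [ 0.5396 -0.4968  0.0014] turn [-0.0013  0.0008  1.3687] q [-1.248   0.3427  1.5249 -0.      1.2754 -0.1459] t 0.1
```

arm_command(
  moves=[
    [[0.036, -0.033, 0], [0, 0, 0], 0.0918],
    [[0.073, -0.066, 0], [0, 0, 0], 0.0918],
    [[0.109, -0.1, 0], [0, 0, 0], 0.0918],
    [[0.145, -0.133, 0], [0, 0, 0], 0.0918],
    [[0.181, -0.166, 0], [0, 0, 0], 0.0918],
  ],
  squeeze=35,
)

```text
time: 0.6
tool_pos: [0.3238, -0.2365, 0.201]
tool_rot: [-3.141, -0.0, 0.468]
contact_force: [1.1, -1.1, 0.1]
opening: 0.0918
grip_force: 0.0
```

arm_command(
  moves=[
    [[0.036, -0.033, 0], [0, 0, 0], 0.0918],
    [[0.073, -0.066, 0], [0, 0, 0], 0.0918],
    [[0.109, -0.1, 0], [0, 0, 0], 0.0918],
    [[0.145, -0.133, 0], [0, 0, 0], 0.0918],
    [[0.181, -0.166, 0], [0, 0, 0], 0.0918],
  ],
)

```text
time: 1.1
tool_pos: [0.4103, -0.0066, 0.2012]
tool_rot: [3.141, -0.0, 0.469]
contact_force: [1.4, -0.0, -0.2]
opening: 0.0914
grip_force: 0.0
```

arm_command(
  moves=[
    [[0.036, -0.033, 0], [0, 0, 0], 0.0918],
    [[0.073, -0.066, 0], [0, 0, 0], 0.0918],
    [[0.109, -0.1, 0], [0, 0, 0], 0.0918],
    [[0.145, -0.133, 0], [0, 0, 0], 0.0918],
    [[0.181, -0.166, 0], [0, 0, 0], 0.0918],
  ],
)

```text
time: 1.6
tool_pos: [0.4967, 0.2234, 0.2009]
tool_rot: [3.141, 0.001, 0.469]
contact_force: [1.4, -0.4, 1.3]
opening: 0.0916
grip_force: 0.0
```

arm_command(
  moves=[
    [[0, 0, 0], [0, 0, 0.14], 0.0918],
    [[0, 0, 0], [0, 0, 0.28], 0.0918],
    [[0, 0, 0], [0, 0, 0.42], 0.0918],
    [[0, 0, 0], [0, 0, 0.56], 0.0918],
    [[0, 0, 0], [0, 0, 0.69], 0.0918],
  ],
)

```text
time: 2.1
tool_pos: [0.4963, 0.2212, 0.2007]
tool_rot: [3.141, 0.001, -0.227]
contact_force: [-0.2, -0.0, 0.0]
opening: 0.0917
grip_force: 0.0
```

arm_command(
  moves=[
    [[0, 0, 0], [0, 0, 0.14], 0.0918],
    [[0, 0, 0], [0, 0, 0.28], 0.0918],
    [[0, 0, 0], [0, 0, 0.42], 0.0918],
    [[0, 0, 0], [0, 0, 0.56], 0.0918],
    [[0, 0, 0], [0, 0, 0.69], 0.0918],
  ],
)

```text
time: 2.6
tool_pos: [0.4963, 0.2212, 0.2007]
tool_rot: [3.141, 0.0, -0.917]
contact_force: [0.7, 0.5, 0.8]
opening: 0.0916
grip_force: 0.0
```

Run:
```python
from h import *
plan([.497,.222,.06],-0.9)
for n in("top","side"): cv2.imwrite(f"pics/{n}1.png",robot.read_camera(n)[:,:,::-1])
a=cv2.imread("pics/top1.png")[140:290,60:260];b=cv2.imread("pics/side1.png")[190:340,140:340]
cv2.imwrite("pics/crop2.png",cv2.resize(np.vstack([a,b]),None,fx=2,fy=2))
```

```text
at [0.4963 0.2212 0.2007] [ 3.1405  0.0003 -0.9168] shift [-0.0002 -0.0012  0.1407] turn [ 0.001   0.0003 -0.0168] q [ 0.2782  0.3768  1.4731 -0.0001  1.2928  2.7658] t 2.6
```

View pics/crop2.png

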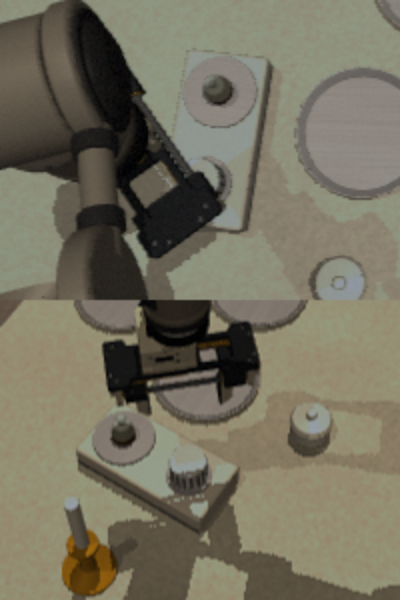

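The fingers straddle the cap (crop 2, cap at (188,465) in the side part). The wrist looks close to the candle from above, so I'll check the full side view before descending.

View pics/side1.png

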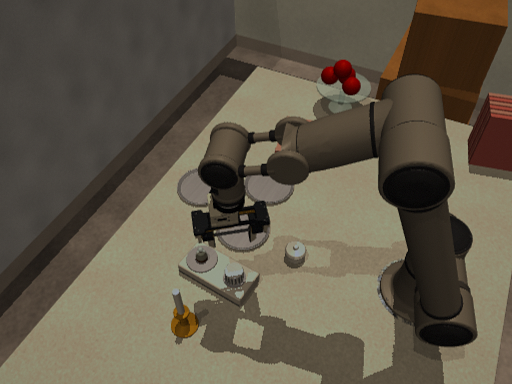

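arm_command(
  moves=[
    [[-0.0005, -0.0015, 0.03], [0, 0, 0], 0.0918],
    [[-0.0005, -0.0015, 0.06], [0, 0, 0], 0.0918],
    [[-0.0005, -0.0015, 0.09], [0, 0, 0], 0.0918],
    [[-0.0005, -0.0015, 0.12], [0, 0, 0], 0.0918],
    [[-0.0005, -0.0015, 0.144], [0, 0, 0], 0.0918],
  ],
)

```text
time: 3.2
tool_pos: [0.4967, 0.2223, 0.0553]
tool_rot: [3.14, 0.001, -0.907]
contact_force: [0.4, 0.3, 0.1]
opening: 0.0918
grip_force: 0.0
```

arm_command(
  moves=[
    [[0, 0, 0], [0, 0, 0], 0.05],
    [[0, 0, 0], [0, 0, 0], 0.05],
    [[0, 0, 0], [0, 0, 0], 0.05],
    [[0, 0, 0], [0, 0, 0], 0.05],
    [[0, 0, 0], [0, 0, 0], 0.05],
  ],
)

```text
time: 3.7
tool_pos: [0.4981, 0.2227, 0.0583]
tool_rot: [-3.14, -0.001, -0.911]
contact_force: [-1.2, 0.1, 0.4]
opening: 0.0568
grip_force: 0.0
```

Run:
```python
from h import *
o=robot.observe();print(o)
```

```text
{'time': 3.7, 'qpos': array([ 0.28  ,  0.5318,  1.6552, -0.0001,  0.9526,  2.7617]), 'qvel': array([-0.0012,  0.0059,  0.0069,  0.0005,  0.    ,  0.0012]), 'joint_efforts': array([ -0.007 , -48.077 , -19.9372,  -0.0511,  -0.0701,  -0.0076]), 'tool_pos': array([0.4981, 0.2227, 0.0583]), 'tool_rot': array([-3.1397, -0.0009, -0.9108]), 'contact_force': array([-1.1765,  0.0994,  0.3702]), 'torque': array([ 0.1042, -0.0298, -0.0136]), 'grip_force': 0.0, 'opening': 0.056847687090740645}
```

arm_command(
  moves=[
    [[0, 0, 0], [0, 0, 0], 0.04],
    [[0, 0, 0], [0, 0, 0], 0.04],
    [[0, 0, 0], [0, 0, 0], 0.04],
    [[0, 0, 0], [0, 0, 0], 0.04],
    [[0, 0, 0], [0, 0, 0], 0.04],
  ],
)

```text
time: 4.2
tool_pos: [0.498, 0.2227, 0.0581]
tool_rot: [-3.14, -0.001, -0.911]
contact_force: [-1.2, -0.3, 5.9]
opening: 0.0519
grip_force: 35.0
```

arm_command(
  moves=[
    [[0, 0, -0.0006], [0, 0, -0.14], 0.04],
    [[0, 0, -0.001], [0, 0, -0.28], 0.04],
    [[0, 0, -0.0014], [0, 0, -0.42], 0.04],
    [[0, 0, -0.0019], [0, 0, -0.56], 0.04],
    [[0, 0, -0.0023], [0, 0, -0.7], 0.04],
  ],
)

```text
time: 4.7
tool_pos: [0.4979, 0.2228, 0.0597]
tool_rot: [-3.141, -0.001, -0.206]
contact_force: [1.3, 1.5, 1.4]
opening: 0.0524
grip_force: 35.0
```

Run:
```python
from h import *
o=robot.observe();print(o["contact_force"],o["torque"],o["tool_pos"],o["tool_rot"],o["opening"],o["qpos"])
for n in("top","side"): cv2.imwrite(f"pics/{n}2.png",robot.read_camera(n)[:,:,::-1])
```

```text
[1.2501 1.5127 1.4183] [ 0.2448 -0.0792 -0.0636] [0.4979 0.2228 0.0597] [-3.1409 -0.0009 -0.2056] 0.05236581672478873 [0.2801 0.53   1.6534 0.0002 0.9571 2.0563]
```

arm_command(
  moves=[
    [[0, 0, -0.0004], [0, 0, -0.14], 0.04],
    [[0, 0, -0.0009], [0, 0, -0.28], 0.04],
    [[0, 0, -0.0013], [0, 0, -0.42], 0.04],
    [[0, 0, -0.0018], [0, 0, -0.56], 0.04],
    [[0, 0, -0.0022], [0, 0, -0.7], 0.04],
  ],
)

```text
time: 5.3
tool_pos: [0.4977, 0.2233, 0.0619]
tool_rot: [-3.141, -0.001, 0.49]
contact_force: [-0.2, 3.5, 1.0]
opening: 0.052
grip_force: 35.0
```

arm_command(
  moves=[
    [[0, 0, -0.0004], [0, 0, -0.14], 0.04],
    [[0, 0, -0.0009], [0, 0, -0.28], 0.04],
    [[0, 0, -0.0013], [0, 0, -0.42], 0.04],
    [[0, 0, -0.0018], [0, 0, -0.56], 0.04],
    [[0, 0, -0.0022], [0, 0, -0.7], 0.04],
  ],
)

```text
time: 5.8
tool_pos: [0.4969, 0.2236, 0.064]
tool_rot: [-3.14, -0.001, 1.19]
contact_force: [-2.7, 5.0, 2.4]
opening: 0.0522
grip_force: 35.0
```

arm_command(
  moves=[
    [[0, 0, -0.0004], [0, 0, -0.14], 0.04],
    [[0, 0, -0.0009], [0, 0, -0.28], 0.04],
    [[0, 0, -0.0013], [0, 0, -0.42], 0.04],
    [[0, 0, -0.0018], [0, 0, -0.56], 0.04],
    [[0, 0, -0.0022], [0, 0, -0.7], 0.04],
  ],
)

```text
time: 6.3
tool_pos: [0.4961, 0.2232, 0.0661]
tool_rot: [-3.139, -0.002, 1.89]
contact_force: [-4.6, 2.3, 4.7]
opening: 0.0522
grip_force: 35.0
```

Run:
```python
from h import *
o=robot.observe();print(o["contact_force"],o["torque"],o["tool_pos"],o["tool_rot"],o["opening"],o["qpos"])
```

```text
[-4.5774  2.3379  4.7293] [ 0.5083  0.7942 -0.2671] [0.4961 0.2232 0.0661] [-3.1392 -0.0017  1.8896] 0.05223632543572255 [ 0.2809  0.521   1.6484  0.002   0.9746 -0.039 ]
```

arm_command(
  moves=[
    [[0, 0, -0.0004], [0, 0, -0.14], 0.04],
    [[0, 0, -0.0009], [0, 0, -0.28], 0.04],
    [[0, 0, -0.0013], [0, 0, -0.42], 0.04],
    [[0, 0, -0.0018], [0, 0, -0.56], 0.04],
    [[0, 0, -0.0022], [0, 0, -0.7], 0.04],
  ],
)

```text
time: 6.8
tool_pos: [0.4964, 0.223, 0.0683]
tool_rot: [-3.141, -0.002, 2.59]
contact_force: [-2.0, 0.7, 3.3]
opening: 0.0516
grip_force: 35.0
```

arm_command(
  moves=[
    [[0, 0, -0.0004], [0, 0, -0.14], 0.04],
    [[0, 0, -0.0009], [0, 0, -0.28], 0.04],
    [[0, 0, -0.0013], [0, 0, -0.42], 0.04],
    [[0, 0, -0.0018], [0, 0, -0.56], 0.04],
    [[0, 0, -0.0022], [0, 0, -0.7], 0.04],
  ],
)

```text
time: 7.3
tool_pos: [0.4967, 0.2227, 0.0705]
tool_rot: [3.141, -0.001, -2.993]
contact_force: [-2.3, -0.3, 2.1]
opening: 0.052
grip_force: 35.0
```

arm_command(
  moves=[
    [[0, 0, -0.0004], [0, 0, -0.14], 0.04],
    [[0, 0, -0.0009], [0, 0, -0.28], 0.04],
    [[0, 0, -0.0013], [0, 0, -0.42], 0.04],
    [[0, 0, -0.0018], [0, 0, -0.56], 0.04],
    [[0, 0, -0.0022], [0, 0, -0.7], 0.04],
  ],
)

```text
time: 7.8
tool_pos: [0.497, 0.2226, 0.0728]
tool_rot: [3.141, -0.001, -2.293]
contact_force: [-1.3, 0.1, 2.7]
opening: 0.0519
grip_force: 35.0
```

arm_command(
  moves=[
    [[0, 0, -0.0004], [0, 0, -0.1], 0.04],
    [[0, 0, -0.0009], [0, 0, -0.2], 0.04],
    [[0, 0, -0.0012], [0, 0, -0.3], 0.04],
    [[0, 0, -0.0015], [0, 0, -0.4], 0.04],
    [[0, 0, -0.0016], [0, 0, -0.5], 0.04],
  ],
)

```text
time: 8.3
tool_pos: [0.4974, 0.2225, 0.0745]
tool_rot: [3.141, -0.0, -1.795]
contact_force: [-0.9, 0.5, 3.2]
opening: 0.0517
grip_force: 35.0
```

Run:
```python
from h import *
o=robot.observe();print(o["contact_force"],o["torque"],o["tool_pos"],o["tool_rot"],o["opening"],o["qpos"])
```

```text
[-0.9474  0.5446  3.1685] [ 0.1277  0.1104 -0.1382] [0.4974 0.2225 0.0745] [ 3.1415 -0.     -1.7948] 0.05168984446008864 [ 0.28    0.5102  1.6393  0.      0.9922 -2.6376]
```

arm_command(
  moves=[
    [[0, 0, -0.002], [0, 0, 0], 0.04],
    [[0, 0, -0.004], [0, 0, 0], 0.04],
    [[0, 0, -0.006], [0, 0, 0], 0.04],
    [[0, 0, -0.008], [0, 0, 0], 0.04],
    [[0, 0, -0.008], [0, 0, 0], 0.04],
  ],
)

```text
time: 8.8
tool_pos: [0.4977, 0.2226, 0.0826]
tool_rot: [-3.141, 0.0, -1.795]
contact_force: [0.1, 0.1, -1.2]
opening: 0.0521
grip_force: 35.0
```

arm_command(
  moves=[
    [[0, 0, -0.02], [0, 0, 0], 0.04],
    [[0, 0, -0.045], [0, 0, 0], 0.04],
    [[0, 0, -0.07], [0, 0, 0], 0.04],
    [[0, 0, -0.09], [0, 0, 0], 0.04],
    [[0, 0, -0.1], [0, 0, 0], 0.04],
  ],
)

```text
time: 9.3
tool_pos: [0.4982, 0.2228, 0.1841]
tool_rot: [-3.139, 0.001, -1.795]
contact_force: [-0.4, -0.1, -1.7]
opening: 0.0521
grip_force: 35.0
```

Run:
```python
from h import *
im=cv2.imread("pics/top0.png")
g=cv2.GaussianBlur(cv2.cvtColor(im,cv2.COLOR_BGR2GRAY),(3,3),0)[160:250,275:365]
c=cv2.HoughCircles(g,cv2.HOUGH_GRADIENT,1.5,50,param1=80,param2=20,minRadius=27,maxRadius=37)
for x,y,r in c[0]: print(x+275,y+160,r,ray("top",(x+275,y+160),.012))
plan([.572,-.184,.15],-np.pi/2)
for n in("top","side"): cv2.imwrite(f"pics/{n}3.png",robot.read_camera(n)[:,:,::-1])
b=cv2.imread("pics/side3.png")[150:330,150:350]
cv2.imwrite("pics/crop3.png",cv2.resize(b,None,fx=3,fy=3))
```

```text
319.25 204.25 27.6 [ 0.578  -0.1863  0.012 ]
at [0.4982 0.2228 0.1841] [-3.1391  0.0013 -1.795 ] shift [ 0.3802 -0.1623  0.0341] turn [-0.0027  0.001  -0.2242] q [ 0.2801  0.3921  1.497  -0.0001  1.2496 -2.6373] t 9.3
```

View pics/crop3.png

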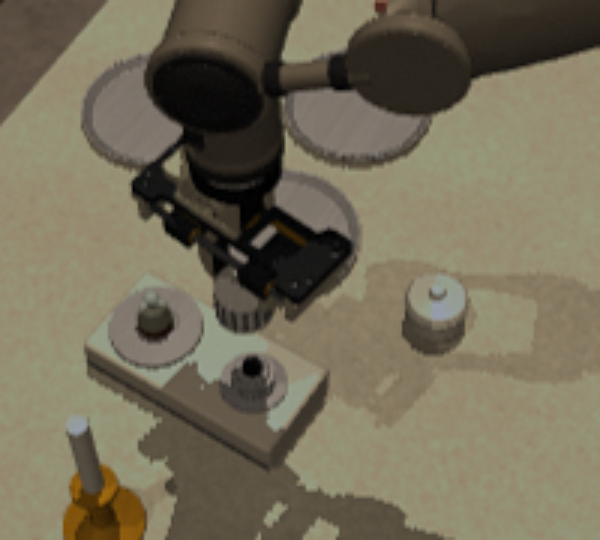

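arm_command(
  moves=[
    [[0.03, -0.013, 0], [0, 0, 0.14], 0.04],
    [[0.07, -0.031, 0], [0, 0, 0.28], 0.04],
    [[0.11, -0.048, 0], [0, 0, 0.42], 0.04],
    [[0.15, -0.065, 0], [0, 0, 0.56], 0.04],
    [[0.19, -0.083, 0], [0, 0, 0.7], 0.04],
  ],
)

```text
time: 9.9
tool_pos: [0.5356, 0.0174, 0.1808]
tool_rot: [3.14, -0.002, -2.5]
contact_force: [1.0, 0.6, -0.5]
opening: 0.0522
grip_force: 35.0
```

arm_command(
  moves=[
    [[0.02, -0.04, 0], [0, 0, 0], 0.04],
    [[0.04, -0.08, 0], [0, 0, 0], 0.04],
    [[0.06, -0.12, 0], [0, 0, 0], 0.04],
    [[0.08, -0.16, 0], [0, 0, 0], 0.04],
    [[0.092, -0.186, 0], [0, 0, 0], 0.04],
  ],
)

```text
time: 10.4
tool_pos: [0.5745, -0.188, 0.1804]
tool_rot: [3.14, -0.002, -2.497]
contact_force: [-0.6, -0.1, -1.5]
opening: 0.0519
grip_force: 35.0
```

Run:
```python
from h import *
plan([.576,-.186,.016],-2.495)
for n in("top","side"): cv2.imwrite(f"pics/{n}4.png",robot.read_camera(n)[:,:,::-1])
```

```text
at [ 0.5745 -0.188   0.1804] [ 3.1399 -0.0016 -2.4968] shift [-0.0027  0.0004  0.1643] turn [ 0.0017 -0.0016 -0.0018] q [-0.4426  0.5058  1.323  -0.0007  1.3151 -2.658 ] t 10.4
```

arm_command(
  moves=[
    [[-0.002, 0, 0.035], [0, 0, 0], 0.04],
    [[-0.002, 0, 0.075], [0, 0, 0], 0.04],
    [[-0.002, 0, 0.115], [0, 0, 0], 0.04],
    [[-0.002, 0, 0.14], [0, 0, 0], 0.04],
    [[-0.002, 0, 0.153], [0, 0, 0], 0.04],
  ],
)

```text
time: 11.0
tool_pos: [0.5744, -0.1819, 0.0255]
tool_rot: [3.136, -0.003, -2.494]
contact_force: [0.1, -0.3, -1.1]
opening: 0.0518
grip_force: 35.0
```

arm_command(
  moves=[
    [[0, 0, 0.002], [0, 0, 0], 0.04],
    [[0, 0, 0.005], [0, 0, 0], 0.04],
    [[0, 0, 0.008], [0, 0, 0], 0.04],
    [[0, 0, 0.01], [0, 0, 0], 0.04],
    [[0, 0, 0.01], [0, 0, 0], 0.04],
  ],
)

```text
time: 11.5
tool_pos: [0.5769, -0.1839, 0.0199]
tool_rot: [-3.141, 0.0, -2.494]
contact_force: [-0.4, 0.6, -1.3]
opening: 0.052
grip_force: 35.0
```

arm_command(
  moves=[
    [[0, 0, 0.001], [0, 0, 0], 0.04],
    [[0, 0, 0.002], [0, 0, 0], 0.04],
    [[0, 0, 0.003], [0, 0, 0], 0.04],
    [[0, 0, 0.004], [0, 0, 0], 0.04],
    [[0, 0, 0.004], [0, 0, 0], 0.04],
  ],
)

```text
time: 12.0
tool_pos: [0.5765, -0.1838, 0.0151]
tool_rot: [3.141, -0.0, -2.494]
contact_force: [-0.8, -0.6, -0.6]
opening: 0.0519
grip_force: 35.0
```

arm_command(
  moves=[
    [[0, 0, 0.0005], [0, 0, 0], 0.04],
    [[0, 0, 0.001], [0, 0, 0], 0.04],
    [[0, 0, 0.0015], [0, 0, 0], 0.04],
    [[0, 0, 0.0015], [0, 0, 0], 0.04],
    [[0, 0, 0.0015], [0, 0, 0], 0.04],
  ],
)

```text
time: 12.5
tool_pos: [0.5767, -0.1838, 0.0141]
tool_rot: [-3.141, 0.0, -2.494]
contact_force: [-2.2, 0.2, 2.5]
opening: 0.0517
grip_force: 35.0
```

Contact with the dish floor shows as about 4 N, so I'll release and rise.

arm_command(
  moves=[
    [[0, 0, 0], [0, 0, 0], 0.06],
    [[0, 0, 0], [0, 0, 0], 0.08],
    [[0, 0, 0], [0, 0, 0], 0.0918],
    [[0, 0, 0], [0, 0, 0], 0.0918],
    [[0, 0, 0], [0, 0, 0], 0.0918],
  ],
)

```text
time: 13.0
tool_pos: [0.5767, -0.1838, 0.0137]
tool_rot: [-3.142, -0.0, -2.494]
contact_force: [0.2, 0.3, 0.1]
opening: 0.0875
grip_force: 0.0
```

arm_command(
  moves=[
    [[0, 0, 0], [0, 0, 0], 0.0918],
    [[0, 0, 0], [0, 0, 0], 0.0918],
    [[0, 0, 0], [0, 0, 0], 0.0918],
    [[0, 0, 0], [0, 0, 0], 0.0918],
    [[0, 0, 0], [0, 0, 0], 0.0918],
  ],
)

```text
time: 13.5
tool_pos: [0.5767, -0.1838, 0.0138]
tool_rot: [-3.141, 0.0, -2.494]
contact_force: [0.1, -0.9, -0.4]
opening: 0.0918
grip_force: 0.0
```

arm_command(
  moves=[
    [[0, 0, -0.02], [0, 0, 0], 0.0918],
    [[0, 0, -0.06], [0, 0, 0], 0.0918],
    [[0, 0, -0.1], [0, 0, 0], 0.0918],
    [[0, 0, -0.14], [0, 0, 0], 0.0918],
    [[0, 0, -0.17], [0, 0, 0], 0.0918],
  ],
)

```text
time: 14.0
tool_pos: [0.5772, -0.184, 0.1868]
tool_rot: [-3.139, 0.001, -2.494]
contact_force: [0.1, -0.0, -0.6]
opening: 0.0918
grip_force: 0.0
```

Run:
```python
from h import *
plan([.497,.2227,.18],-2.494)
for n in("top","side"): cv2.imwrite(f"pics/{n}5.png",robot.read_camera(n)[:,:,::-1])
a=cv2.resize(cv2.imread("pics/side5.png")[150:330,150:350],None,fx=2,fy=2)
b=cv2.resize(cv2.imread("pics/top5.png")[150:250,270:370],None,fx=3.6,fy=3.6)
cv2.imwrite("pics/crop5.png",np.hstack([a,b]))
```

```text
at [ 0.5772 -0.184   0.1868] [-3.1389  0.0014 -2.4943] shift [-0.1813  0.3728  0.006 ] turn [-0.0027  0.0014 -0.0003] q [-0.435   0.5002  1.3143 -0.      1.3241 -2.653 ] t 14.0
```

View pics/crop5.png

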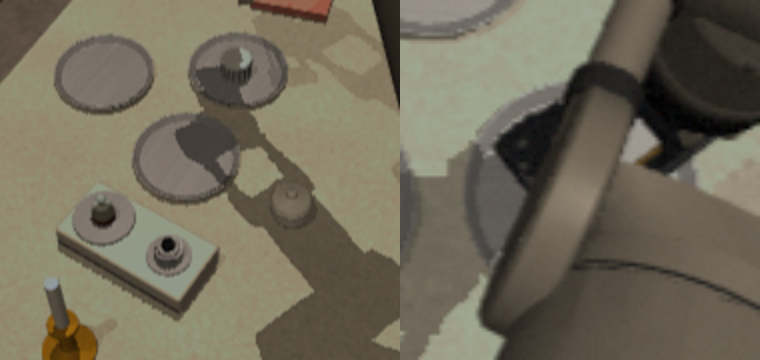

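arm_command(
  moves=[
    [[-0.015, 0.03, 0], [0, 0, 0], 0.0],
    [[-0.035, 0.07, 0], [0, 0, 0], 0.0],
    [[-0.055, 0.11, 0], [0, 0, 0], 0.0],
    [[-0.075, 0.15, 0], [0, 0, 0], 0.0],
    [[-0.0905, 0.1865, 0], [0, 0, 0], 0.0],
  ],
)

```text
time: 14.6
tool_pos: [0.5354, 0.0216, 0.1829]
tool_rot: [3.141, -0.001, -2.494]
contact_force: [1.0, 0.0, 0.6]
opening: 0.0562
grip_force: 0.0
```

arm_command(
  moves=[
    [[-0.015, 0.03, 0], [0, 0, 0], 0.0],
    [[-0.035, 0.07, 0], [0, 0, 0], 0.0],
    [[-0.055, 0.11, 0], [0, 0, 0], 0.0],
    [[-0.075, 0.15, 0], [0, 0, 0], 0.0],
    [[-0.0905, 0.1865, 0], [0, 0, 0], 0.0],
  ],
)

```text
time: 15.1
tool_pos: [0.4951, 0.2248, 0.1829]
tool_rot: [3.141, -0.001, -2.494]
contact_force: [-0.3, 1.2, 0.5]
opening: 0.0167
grip_force: 0.0
```

arm_command(
  moves=[
    [[0, 0, 0], [0, 0, 0], 0.0],
    [[0, 0, 0.02], [0, 0, 0], 0.0],
    [[0, 0, 0.04], [0, 0, 0], 0.0],
    [[0, 0, 0.06], [0, 0, 0], 0.0],
    [[0, 0, 0.07], [0, 0, 0], 0.0],
  ],
)

```text
time: 15.6
tool_pos: [0.4951, 0.2217, 0.1115]
tool_rot: [3.141, -0.004, -2.495]
contact_force: [0.3, 0.4, -0.2]
opening: 0.0005
grip_force: 0.0
```

Run:
```python
from h import *
plan([.497,.2227,.073],-2.494)
print(robot.observe()["opening"])
```

```text
at [0.4951 0.2217 0.1115] [ 3.1406 -0.0037 -2.4949] shift [-0.0023 -0.0004  0.0385] turn [ 0.001  -0.0037 -0.0009] q [ 0.2801  0.463   1.6012 -0.0004  1.0812 -1.9372] t 15.6
0.0004949607268911664
```

arm_command(
  moves=[
    [[-0.002, 0, 0.01], [0, 0, 0], 0.0],
    [[-0.002, 0, 0.02], [0, 0, 0], 0.0],
    [[-0.002, 0, 0.025], [0, 0, 0], 0.0],
    [[-0.002, 0, 0.029], [0, 0, 0], 0.0],
    [[-0.002, 0, 0.033], [0, 0, 0], 0.0],
  ],
)

```text
time: 16.1
tool_pos: [0.4981, 0.2242, 0.0809]
tool_rot: [-3.141, 0.001, -2.494]
contact_force: [0.3, 0.8, 0.5]
opening: 0.0007
grip_force: 0.0
```

arm_command(
  moves=[
    [[0, 0, 0.001], [0, 0, 0], 0.0],
    [[0, 0, 0.002], [0, 0, 0], 0.0],
    [[0, 0, 0.003], [0, 0, 0], 0.0],
    [[0, 0, 0.004], [0, 0, 0], 0.0],
    [[0, 0, 0.004], [0, 0, 0], 0.0],
  ],
)

```text
time: 16.6
tool_pos: [0.4978, 0.2241, 0.0768]
tool_rot: [-3.141, 0.0, -2.494]
contact_force: [0.5, 0.8, 0.1]
opening: 0.0002
grip_force: 0.0
```

Run:
```python
from h import *
plan([.497,.2227,.073],-2.494)
```

```text
at [0.4978 0.2241 0.0768] [-3.1415  0.     -2.4944] shift [ 0.0015 -0.0007  0.0038] turn [-0.0001  0.     -0.0004] q [ 0.2827  0.5087  1.6342 -0.0001  0.9986 -1.9352] t 16.6
```

arm_command(
  moves=[
    [[0.001, 0, 0.001], [0, 0, 0], 0.0],
    [[0.001, 0, 0.002], [0, 0, 0], 0.0],
    [[0.001, 0, 0.003], [0, 0, 0], 0.0],
    [[0.001, 0, 0.003], [0, 0, 0], 0.0],
    [[0.001, 0, 0.003], [0, 0, 0], 0.0],
  ],
)

```text
time: 17.1
tool_pos: [0.497, 0.2235, 0.0737]
tool_rot: [-3.142, -0.0, -2.494]
contact_force: [0.5, -0.7, -0.3]
opening: 0.0008
grip_force: 0.0
```

Run:
```python
from h import *
plan([.497,.2227,.073],-2.494); print(robot.observe()["contact_force"])
for n in("top","side"): cv2.imwrite(f"pics/{n}6.png",robot.read_camera(n)[:,:,::-1])
b=cv2.imread("pics/side6.png")[190:310,170:330]
cv2.imwrite("pics/crop6.png",cv2.resize(b,None,fx=5,fy=5))
```

```text
at [0.497  0.2235 0.0737] [-3.1415 -0.0001 -2.4944] shift [ 0.0005 -0.0007  0.0007] turn [-0.     -0.0001 -0.0004] q [ 0.282   0.5112  1.6401 -0.0001  0.9904 -1.9359] t 17.1
[ 0.5198 -0.7453 -0.3412]
```

View pics/crop6.png

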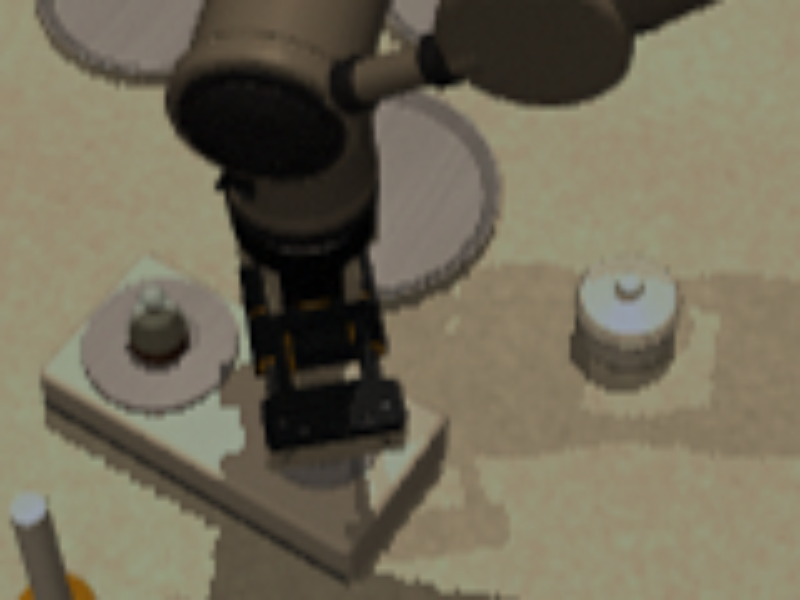

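The gripper sits over the neck and the force is still near zero. I'll keep going down in small steps to a firm stop.

arm_command(
  moves=[
    [[0, 0, 0.0004], [0, 0, 0], 0.0],
    [[0, 0, 0.0008], [0, 0, 0], 0.0],
    [[0, 0, 0.0012], [0, 0, 0], 0.0],
    [[0, 0, 0.0016], [0, 0, 0], 0.0],
    [[0, 0, 0.002], [0, 0, 0], 0.0],
  ],
)

```text
time: 17.7
tool_pos: [0.4969, 0.2235, 0.0717]
tool_rot: [-3.142, -0.0, -2.494]
contact_force: [0.4, -0.3, 0.8]
opening: 0.0002
grip_force: 0.0
```

arm_command(
  moves=[
    [[0, 0, 0.0004], [0, 0, 0], 0.0],
    [[0, 0, 0.0008], [0, 0, 0], 0.0],
    [[0, 0, 0.0012], [0, 0, 0], 0.0],
    [[0, 0, 0.0016], [0, 0, 0], 0.0],
    [[0, 0, 0.002], [0, 0, 0], 0.0],
  ],
)

```text
time: 18.2
tool_pos: [0.497, 0.2235, 0.0697]
tool_rot: [-3.141, -0.0, -2.494]
contact_force: [0.2, -0.1, -0.7]
opening: 0.0001
grip_force: 0.0
```

arm_command(
  moves=[
    [[0, 0, 0.0006], [0, 0, 0], 0.0],
    [[0, 0, 0.0012], [0, 0, 0], 0.0],
    [[0, 0, 0.0018], [0, 0, 0], 0.0],
    [[0, 0, 0.0024], [0, 0, 0], 0.0],
    [[0, 0, 0.003], [0, 0, 0], 0.0],
  ],
)

```text
time: 18.7
tool_pos: [0.497, 0.2235, 0.0667]
tool_rot: [-3.141, -0.0, -2.494]
contact_force: [0.3, -0.9, 0.3]
opening: 0.0006
grip_force: 0.0
```

Run:
```python
from h import *
o=robot.observe();print(o)
m=cv2.imread("pics/side3.png");g=m[...].max(2)
print(g[262:284,222:248:2])
n,l,st,c=cv2.connectedComponentsWithStats((g[262:284,222:248]<40).astype(np.uint8))
print(st,c+[222,262],[ray("side",x+np.array([222,262]),.08) for x in c])
print("expected",proj("side",np.array([.497,.2227,.08])))
```

```text
{'time': 18.7, 'qpos': array([ 0.2821,  0.5204,  1.6472, -0.0001,  0.974 , -1.9359]), 'qvel': array([ 0.0007,  0.008 ,  0.0049,  0.0005, -0.0141,  0.0014]), 'joint_efforts': array([ -0.0009, -47.8146, -20.1189,  -0.0531,   0.082 ,   0.    ]), 'tool_pos': array([0.497 , 0.2235, 0.0667]), 'tool_rot': array([-3.1415, -0.    , -2.4943]), 'contact_force': array([ 0.3382, -0.855 ,  0.2824]), 'torque': array([ 0.1693, -0.1373,  0.0391]), 'grip_force': 0.0, 'opening': 0.0005590596168301711}
[[155 157 158 161 161 160 160 150 137 126 145 143 134]
 [157 157 157 157 157 157 157 157 151 136 130 135 135]
 [155 157 158 157 156 156 158 157 157 150 135 131 135]
 [156 157 157 156 158 156 156 156 157 151 149 134 129]
 [158 155 155 157 158 157 155 159 157 151 150 150 133]
 [158 157 159 158 150 143 139 143 143 153 150 150 148]
 [157 157 158 148 133 105  92 126 129 140 152 148 151]
 [156 156 157 134 124  43  21  94 119 123 144 149 150]
 [157 158 144 122 126   5   6  35 112 130 126 151 151]
 [156 156 133 121 111   3   4  13 117 138 112 146 150]
 [156 147 132 100  78   4   5   4 114 139 114 127 150]
 [158 135 130  51  65   0   3  13 130 138 116 117 151]
 [158 130 129  52  67   1   1  23 141 143 114 118 151]
 [158 131 130  63  70  44  22  50 112 148 114 115 153]
 [129 134 130  62  62  70  55  70  67 133 118 112 153]
 [ 95 108 131  62  58  63  68  72  73  85 120 123 153]
 [ 99  63 107  64  67  61  67  67  75  49 131 134 152]
 [ 99  66  65  66  58  63  64  57  58  57 142 136 160]
 [ 99  67  69  67  51  56  59  52  55  60 138 137 160]
 [100  61  69  68  50  62  57  50  57 105 139 119 158]
 [102  61  70  69  60  58  51  54  73 141 137  94 158]
 [100  83  69  70  70  61  61  66  80 140 123 123 157]]
[[  0   0  26  22 538]
 [  9   7   6   7  34]] [[234.5595 272.5316]
 [233.5588 272.    ]] [array([0.4922, 0.2269, 0.08  ]), array([0.4956, 0.2267, 0.08  ])]
expected [233.7831 270.7638]
```

arm_command(
  moves=[
    [[0, 0, 0.0006], [0, 0, 0], 0.0],
    [[0, 0, 0.0012], [0, 0, 0], 0.0],
    [[0, 0, 0.0018], [0, 0, 0], 0.0],
    [[0, 0, 0.0024], [0, 0, 0], 0.0],
    [[0, 0, 0.003], [0, 0, 0], 0.0],
  ],
)

```text
time: 19.2
tool_pos: [0.497, 0.2235, 0.0637]
tool_rot: [-3.141, -0.0, -2.494]
contact_force: [-0.3, -0.3, -0.3]
opening: 0.0002
grip_force: 0.0
```

Run:
```python
from h import *
for n in("top","side"): cv2.imwrite(f"pics/{n}7.png",robot.read_camera(n)[:,:,::-1])
b=cv2.convertScaleAbs(cv2.imread("pics/side7.png")[235:300,200:270],alpha=1.8)
t=cv2.convertScaleAbs(cv2.imread("pics/top7.png")[195:260,130:200],alpha=1.8)
cv2.imwrite("pics/crop7.png",cv2.resize(np.hstack([b,t]),None,fx=5.7,fy=5.7))
```

```text
(no output)
```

View pics/crop7.png

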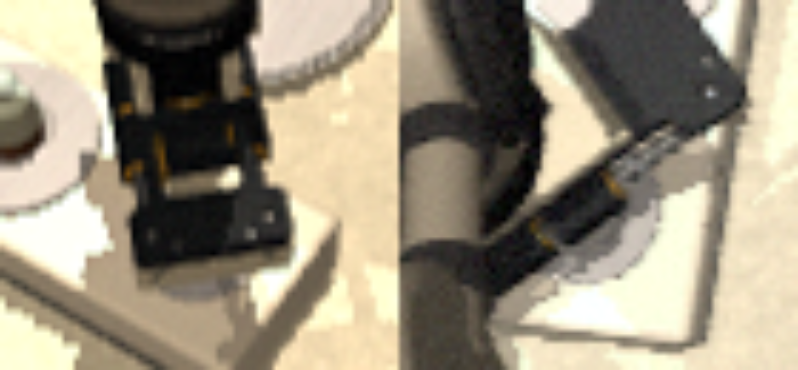

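Both views show the gripper centred over the neck and not yet on it: the fingers, hidden under the black body, still have clearance. I'll continue down while watching the force.

arm_command(
  moves=[
    [[0, 0, 0.0006], [0, 0, 0], 0.0],
    [[0, 0, 0.0012], [0, 0, 0], 0.0],
    [[0, 0, 0.0018], [0, 0, 0], 0.0],
    [[0, 0, 0.0024], [0, 0, 0], 0.0],
    [[0, 0, 0.003], [0, 0, 0], 0.0],
  ],
)

```text
time: 19.8
tool_pos: [0.497, 0.2235, 0.0607]
tool_rot: [-3.141, -0.0, -2.494]
contact_force: [0.3, -0.2, 0.7]
opening: 0.0004
grip_force: 0.0
```

arm_command(
  moves=[
    [[0, 0, 0.0006], [0, 0, 0], 0.0],
    [[0, 0, 0.0012], [0, 0, 0], 0.0],
    [[0, 0, 0.0018], [0, 0, 0], 0.0],
    [[0, 0, 0.0024], [0, 0, 0], 0.0],
    [[0, 0, 0.003], [0, 0, 0], 0.0],
  ],
)

```text
time: 20.3
tool_pos: [0.4969, 0.2235, 0.0577]
tool_rot: [-3.142, -0.0, -2.494]
contact_force: [-0.2, 0.1, 1.0]
opening: 0.0001
grip_force: 0.0
```

No contact 20 mm below the nominal height doesn't make sense. I'll raise the hand, turn it side-on to the camera and look at the closed fingertips.

arm_command(
  moves=[
    [[0, 0, -0.02], [0, 0, 0], 0.0],
    [[0, 0, -0.04], [0, 0, 0], 0.0],
    [[0, 0, -0.06], [0, 0, 0], 0.0],
    [[0, 0, -0.08], [0, 0, 0], 0.0],
    [[0, 0, -0.1], [0, 0, 0], 0.0],
  ],
)

```text
time: 20.8
tool_pos: [0.4969, 0.2235, 0.1586]
tool_rot: [-3.142, -0.0, -2.494]
contact_force: [0.6, 1.0, -0.5]
opening: 0.0006
grip_force: 0.0
```

arm_command(
  moves=[
    [[0, 0, 0], [0, 0, 0.14], 0.0],
    [[0, 0, 0], [0, 0, 0.28], 0.0],
    [[0, 0, 0], [0, 0, 0.42], 0.0],
    [[0, 0, 0], [0, 0, 0.56], 0.0],
    [[0, 0, 0], [0, 0, 0.7], 0.0],
  ],
)

```text
time: 21.3
tool_pos: [0.4969, 0.2235, 0.1578]
tool_rot: [-3.141, -0.0, 3.083]
contact_force: [-0.1, 0.3, -1.1]
opening: 0.0005
grip_force: 0.0
```

arm_command(
  moves=[
    [[0, 0, 0], [0, 0, 0.14], 0.0],
    [[0, 0, 0], [0, 0, 0.28], 0.0],
    [[0, 0, 0], [0, 0, 0.42], 0.0],
    [[0, 0, 0], [0, 0, 0.56], 0.0],
    [[0, 0, 0], [0, 0, 0.7], 0.0],
  ],
)

```text
time: 21.8
tool_pos: [0.4969, 0.2235, 0.1577]
tool_rot: [-3.141, 0.0, 2.383]
contact_force: [0.5, 0.0, -0.2]
opening: 0.0006
grip_force: 0.0
```

Run:
```python
from h import *
for n in("top","side"): cv2.imwrite(f"pics/{n}8.png",robot.read_camera(n)[:,:,::-1])
o=robot.observe();p=o["tool_pos"];print(p,o["tool_rot"],o["qpos"],o["opening"])
print("tcp px",proj("side",p),"plunger px",proj("side",np.array([.497,.2227,.08])),proj("side",np.array([.497,.2227,.073])))
b=cv2.convertScaleAbs(cv2.imread("pics/side8.png"),alpha=1.7)[190:300,180:320]
b=cv2.resize(b,None,fx=5.4,fy=5.4,interpolation=2)
q=((proj("side",p)-[180,190])*5.4).astype(int);cv2.drawMarker(b,tuple(int(v) for v in q),(0,0,255),0,14)
cv2.imwrite("pics/crop8.png",b)
```

```text
[0.4969 0.2235 0.1577] [-3.1415  0.      2.3876] [ 0.2821  0.4161  1.5365 -0.0001  1.1891 -0.5347] 0.0006416758915146502
tcp px [232.5013 256.2181] plunger px [233.7831 270.7638] [233.8828 272.0306]
```

View pics/crop8.png

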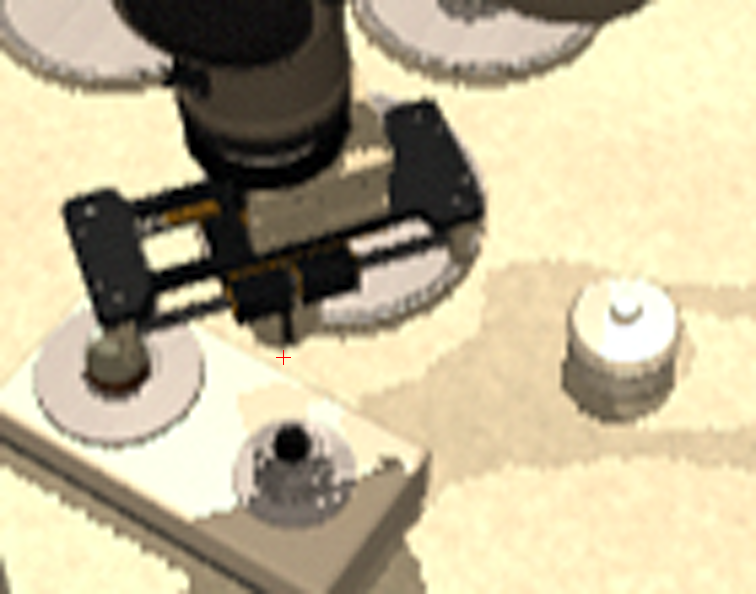

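The closed fingertips are at about crop (285,345), near the TCP marker at (283,357). The black plunger is visible at (290,440). I'll compare its blob before and after to see whether it has already moved.

Run:
```python
from h import *
for k in(3,4,5,8):
    g=cv2.imread(f"pics/side{k}.png").max(2)[258:290,216:252].astype(float)
    r=g[4:24,16:19].mean(1)   # column profile through plunger centre (x=232..234)
    n,l,st,c=cv2.connectedComponentsWithStats((g<38).astype(np.uint8))
    i=1+np.argmax(st[1:,4]);print(k,st[i],c[i]+[216,258]);print(r.astype(int))
for k in(1,4,5):
    g=cv2.imread(f"pics/top{k}.png").max(2)[215:245,145:180]
    print("top",k,g.min())
```

```text
3 [15 11  6  7 34] [233.5588 272.    ]
[159 157 157 156 156 140  99  35   7   4   4   2   0  32  61  65  65  63
  58  60]
4 [15 11  6  7 33] [233.5152 272.0909]
[154 153 154 154 154 138  96  35   7  13  14  13   4  28 101 111  94 102
  61  57]
5 [15 11  6  7 32] [233.5938 272.1562]
[154 153 153 154 154 137  96  33   8  12  15  14   3  27 101 110  94 102
  62  57]
8 [15 11  6  7 37] [233.4324 272.0541]
[151 151 151 152 152 133  84  30   8   7   2   3   1  23  47  53  59  63
  58  61]
top 1 5
top 4 11
top 5 14
```

The plunger has not moved. The tips in the picture sit roughly 20–25 mm above the reported TCP when closed, because the near edge of the tip projects low. So contact should come near a TCP z of 0.056. I'll descend further, watching the force.

arm_command(
  moves=[
    [[0, 0, 0.025], [0, 0, 0], 0.0],
    [[0, 0, 0.05], [0, 0, 0], 0.0],
    [[0, 0, 0.075], [0, 0, 0], 0.0],
    [[0, 0, 0.09], [0, 0, 0], 0.0],
    [[0, 0, 0.098], [0, 0, 0], 0.0],
  ],
)

```text
time: 22.4
tool_pos: [0.4961, 0.2233, 0.0583]
tool_rot: [-3.139, -0.001, 2.392]
contact_force: [-0.2, 0.1, 1.2]
opening: 0.0006
grip_force: 0.0
```

arm_command(
  moves=[
    [[0, 0, 0.0004], [0, 0, 0], 0.0],
    [[0, 0, 0.0008], [0, 0, 0], 0.0],
    [[0, 0, 0.0012], [0, 0, 0], 0.0],
    [[0, 0, 0.0016], [0, 0, 0], 0.0],
    [[0, 0, 0.002], [0, 0, 0], 0.0],
  ],
)

```text
time: 22.9
tool_pos: [0.4973, 0.2236, 0.0583]
tool_rot: [3.141, 0.001, 2.389]
contact_force: [0.9, 0.3, 0.1]
opening: 0.0001
grip_force: 0.0
```

arm_command(
  moves=[
    [[0, 0, 0.0004], [0, 0, 0], 0.0],
    [[0, 0, 0.0008], [0, 0, 0], 0.0],
    [[0, 0, 0.0012], [0, 0, 0], 0.0],
    [[0, 0, 0.0016], [0, 0, 0], 0.0],
    [[0, 0, 0.002], [0, 0, 0], 0.0],
  ],
)

```text
time: 23.4
tool_pos: [0.497, 0.2235, 0.0557]
tool_rot: [-3.141, 0.0, 2.389]
contact_force: [-0.3, -0.9, 0.2]
opening: 0.0005
grip_force: 0.0
```

arm_command(
  moves=[
    [[0, 0, 0.0004], [0, 0, 0], 0.0],
    [[0, 0, 0.0008], [0, 0, 0], 0.0],
    [[0, 0, 0.0012], [0, 0, 0], 0.0],
    [[0, 0, 0.0016], [0, 0, 0], 0.0],
    [[0, 0, 0.002], [0, 0, 0], 0.0],
  ],
)

```text
time: 23.9
tool_pos: [0.497, 0.2235, 0.0541]
tool_rot: [3.141, 0.0, 2.389]
contact_force: [-1.6, -0.2, 3.6]
opening: 0.0006
grip_force: 2.0
```

Run:
```python
from h import *
o=robot.observe();print(o["tool_pos"],o["contact_force"],o["torque"])
# where the tips are, numerically: silhouettes in side8 around the closed fingers
g=cv2.imread("pics/side8.png").max(2)
print(g[244:262,224:244])
```

```text
[0.497  0.2235 0.0541] [-1.5664 -0.1591  3.5517] [-0.0384  0.1292 -0.0327]
[[ 11  11  13  10  11  11  10  10   7  10  31  45  11   6   7   3   4  21
   42  68]
 [ 12  11  11  10   6   9  10  10   8  11  41  53   2   5  20  40  96  97
  108 126]
 [  7   5   5   4   8   9   5   8   8   7  34  66  29  44  53  89 146 141
  141 140]
 [  3   7   4   7   5   4   7  10   3  12  48  66  58  66  69  96 127 118
  127 123]
 [  0   4   4   5  20  23  44  45  17  17  67  66  65  65  65  83 115 105
  114 109]
 [  3  42  23  45  52  53  71  66  27  14  59  67  65  64  66  82 101  98
   94  96]
 [101 116  69  67  67  66  66  64  27   9  51  66  64  64  70  75  65  75
   63  68]
 [156 156 124  68  63  64  65  63  26   8  47  66  63  68  82  88  78  84
   72  80]
 [152 155 149  86  60  62  64  63  32   6  40  67  89 122 124 123 124 123
  119  91]
 [145 154 151 113  93  69  61  60  41  38  50  93 136 156 154 154 152 156
  152 125]
 [143 150 147 139 141 120 112  96  82 117 117 135 155 153 151 151 153 151
  152 152]
 [155 148 146 148 150 155 154 141 136 157 155 154 151 151 152 151 150 151
  151 152]
 [158 159 154 145 145 146 148 152 154 153 152 152 151 151 151 151 151 150
  151 151]
 [158 158 157 158 153 143 144 145 153 151 150 152 151 151 151 151 152 152
  151 151]
 [157 158 158 158 158 157 150 143 150 146 150 151 152 150 150 151 151 151
  150 151]
 [157 158 157 158 157 159 161 159 150 144 150 146 151 150 152 149 151 150
  151 151]
 [158 158 158 159 159 157 150 151 151 150 149 146 148 148 152 150 153 152
  151 152]
 [158 159 158 151 150 151 152 151 152 152 152 151 146 143 142 145 152 151
  151 152]]
```

Contact: 3.6 N at a TCP z of 0.054. Pressing on home.

arm_command(
  moves=[
    [[0, 0, 0.001], [0, 0, 0], 0.0],
    [[0, 0, 0.002], [0, 0, 0], 0.0],
    [[0, 0, 0.003], [0, 0, 0], 0.0],
    [[0, 0, 0.0035], [0, 0, 0], 0.0],
    [[0, 0, 0.004], [0, 0, 0], 0.0],
  ],
)

```text
time: 24.4
tool_pos: [0.497, 0.2235, 0.0497]
tool_rot: [-3.142, 0.0, 2.389]
contact_force: [-1.4, 0.3, 3.5]
opening: 0.0005
grip_force: 2.0
```

arm_command(
  moves=[
    [[0, 0, 0.0004], [0, 0, 0], 0.0],
    [[0, 0, 0.0008], [0, 0, 0], 0.0],
    [[0, 0, 0.0012], [0, 0, 0], 0.0],
    [[0, 0, 0.0016], [0, 0, 0], 0.0],
    [[0, 0, 0.002], [0, 0, 0], 0.0],
  ],
)

```text
time: 24.9
tool_pos: [0.497, 0.2235, 0.0478]
tool_rot: [-3.142, 0.0, 2.389]
contact_force: [-2.0, -0.8, 4.3]
opening: 0.0002
grip_force: 2.3
```

arm_command(
  moves=[
    [[0, 0, 0.0003], [0, 0, 0], 0.0],
    [[0, 0, 0.0006], [0, 0, 0], 0.0],
    [[0, 0, 0.0009], [0, 0, 0], 0.0],
    [[0, 0, 0.0012], [0, 0, 0], 0.0],
    [[0, 0, 0.0015], [0, 0, 0], 0.0],
  ],
)

```text
time: 25.4
tool_pos: [0.4971, 0.2236, 0.0475]
tool_rot: [3.141, 0.001, 2.389]
contact_force: [-4.9, -1.9, 15.8]
opening: 0.0006
grip_force: 7.8
```

Hard stop: 15.8 N after about 7 mm of travel. Now I'll retract, check and hand in.

arm_command(
  moves=[
    [[0, 0, -0.01], [0, 0, 0], 0.0],
    [[0, 0, -0.04], [0, 0, 0], 0.0],
    [[0, 0, -0.08], [0, 0, 0], 0.0],
    [[0, 0, -0.12], [0, 0, 0], 0.0],
    [[0, 0, -0.15], [0, 0, 0], 0.0],
  ],
)

```text
time: 25.9
tool_pos: [0.4975, 0.2237, 0.1988]
tool_rot: [3.139, 0.001, 2.389]
contact_force: [0.4, -0.3, 0.5]
opening: 0.0007
grip_force: 0.0
```

arm_command(
  moves=[
    [[0, 0, 0], [0, 0, 0], 0.0],
    [[0, 0, 0], [0, 0, 0], 0.0],
    [[0, 0, 0], [0, 0, 0], 0.0],
    [[0, 0, 0], [0, 0, 0], 0.0],
    [[0, 0, 0], [0, 0, 0], 0.0],
  ],
)

```text
time: 26.4
tool_pos: [0.4965, 0.2234, 0.1952]
tool_rot: [-3.14, -0.001, 2.389]
contact_force: [-0.3, -0.3, 0.2]
opening: 0.0003
grip_force: 0.0
```

Run:
```python
from h import *
im=robot.read_camera("side")[:,:,::-1];cv2.imwrite("pics/side9.png",im)
g=im.max(2)[258:290,216:252]
n,l,st,c=cv2.connectedComponentsWithStats((g<38).astype(np.uint8))
i=1+np.argmax(st[1:,4]);print(st[i],c[i]+[216,258]);o=robot.observe();print(o["tool_pos"],o["contact_force"])
# unchanged bystanders/cap compared with side5
d=cv2.absdiff(im,cv2.imread("pics/side5.png")).max(2)
for nm,(x,y) in dict(cap=(268,183),candle=(182,318),jar=(295,252),book=(300,138)).items(): print(nm,np.median(d[y-12:y+12,x-12:x+12]))
```

```text
[15 12  6  5 22] [233.5909 272.3182]
[0.4966 0.2234 0.1954] [-0.2564 -0.6244 -0.9799]
cap 53.0
candle 3.0
jar 47.0
book 68.0
```

```bash
python3 -c "
from cell import robot
print(robot.hand_in())"
```

```text
the job is handed in; nothing more can be done
None
```

I handed the job in at about 26 s of the 72 s allowed: cap unscrewed and released open side down in the right-hand dish, plunger pressed about 7 mm to a hard stop. The candlestick looked unmoved in the last image; the jar, book and cap comparison was inconclusive there (arm or shadow likely in view), and no verdict came back.

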